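# Make up a candle parcel to weight and hold the reading

### The job

Stand blue candle jars upright in the cardboard tray on the parcel scale until the needle comes to rest in the green sector of the dial; set them down gently, so that the tray never bottoms out. Then press the scale's red hold key about half-way down with the fingertips and keep it there, never to the bottom, which would clear the reading: the job finishes while you are still holding it. Keep every jar upright and leave the potted succulent where it is.

Things in the scene. Friction and masses are not known exactly. Their poses are not given: they have to be found in the camera images.
- scale: Grey and white parcel scale fixed on the table, 150 mm (its x) by 370 mm (its y). Origin: centre of its underside, on the table; z up. The cardboard tray is over the +y part; the white console with dial and red key is over the -y part, its top 52 mm high. The dial (84 mm across, white, lying flat, facing up) is centred at x = +28, y = -120 mm; the key at x = -42, y = -120 mm. The console never moves.
- pan_floor (a point): Centre of the tray's floor (top face), and it sinks with the tray; axes as the scale's. The tray is a shallow cardboard tray fixed on the sprung pan, 130 mm (x) by 230 mm (y), with a rim 8 mm high and 4 mm thick. Unloaded and at its top stop the floor would be 85 mm above the table. Three jars fit in a row along y, at -70, 0 and +70 mm. There is room for more.
- scale_pan (a joint): How far the tray has sunk, in m, 0 to 0.030 (bottom stop). It goes straight down and does not tip. The spring takes 327 N/m: each jar sinks it about 6 mm. The tray's own weight differs from one start to the next, so it begins at about 2 to 10 mm, and the number of jars needed is one or two. The green sector is 0.0115 to 0.020. After a jar is set down it settles within a second.
- dial_needle (a joint): Angle of the red needle on the dial, rad: 100 times the tray's travel in m. At 0 it points along the scale's +y; it turns clockwise seen from above. The green sector covers 1.15 to 2.00 rad.
- hold_key (a joint): Travel of the hold key, m: 0 is up, 0.016 is the bottom stop. Half-way is 0.008. A sprung round red cap on a yellow stem, it goes straight down: about 2 N starts it, 5 N holds it half-way, 8 N brings it to the bottom (400 N/m). It springs up when let go.
- key_top (a point): Centre of the flat top face of the red cap (36 mm across, 8 mm thick), 83 mm above the table when up; it goes down with the key.
- jar1_mid (a point): Blue stoneware candle jar with a cork lid, round and upright: 48 mm across and 54 mm high, the lid 42 mm across and 8 mm high on top, 62 mm in all; about 200 g. This point is its centre, half-way up (31 mm above its foot). All four jars are alike and start on a grey felt mat 3 mm thick that lies fixed on the table to the right of the scale; z is its upright axis.
- jar2_mid (a point): Blue stoneware candle jar with a cork lid, round and upright: 48 mm across and 54 mm high, the lid 42 mm across and 8 mm high on top, 62 mm in all; about 200 g. This point is its centre, half-way up (31 mm above its foot). All four jars are alike and start on a grey felt mat 3 mm thick that lies fixed on the table to the right of the scale; z is its upright axis.
- jar3_mid (a point): Blue stoneware candle jar with a cork lid, round and upright: 48 mm across and 54 mm high, the lid 42 mm across and 8 mm high on top, 62 mm in all; about 200 g. This point is its centre, half-way up (31 mm above its foot). All four jars are alike and start on a grey felt mat 3 mm thick that lies fixed on the table to the right of the scale; z is its upright axis.
- jar4_mid (a point): Blue stoneware candle jar with a cork lid, round and upright: 48 mm across and 54 mm high, the lid 42 mm across and 8 mm high on top, 62 mm in all; about 200 g. This point is its centre, half-way up (31 mm above its foot). All four jars are alike and start on a grey felt mat 3 mm thick that lies fixed on the table to the right of the scale; z is its upright axis.
- plant_mid (a point): Small green succulent in a terracotta pot, 54 mm across, about 80 mm high in all, standing among the jars; not part of the parcel. The point is on its axis, 25 mm above its underside, which is on the felt mat.

How it is judged:
On the way:
1. the needle rests in the green sector with the robot clear of tray and jars and the key still up (value of joint scale_pan between 0.0108 and 0.0207 m and contact force between the fingers and scale_pan below 0.2 N and contact force between the fingers and jar1 below 0.2 N and contact force between the fingers and jar2 below 0.2 N and contact force between the fingers and jar3 below 0.2 N and contact force between the fingers and jar4 below 0.2 N and angle between each of jar1_mid, jar2_mid, jar3_mid, jar4_mid's own z axis and vertical below 0.2 rad and linear speed of each of jar1, jar2, jar3, jar4 below 0.03 m/s and velocity of joint scale_pan between -0.01 and 0.01 m/s and value of joint hold_key below 0.002 m), for 0.3 s.
At the end, for the whole second after the job is handed in: The tray is sunk 10.8 to 20.7 mm (needle in the green sector, or over its edge by less than 1 mm of tray travel) by its jars alone, untouched by the robot; all jars are upright within 0.2 rad and at rest; and the fingers are holding the red key 4 to 12 mm down (of 16), with more than 1.5 N (value of joint scale_pan between 0.0108 and 0.0207 m and contact force between the fingers and scale_pan below 0.2 N and contact force between the fingers and jar1 below 0.2 N and contact force between the fingers and jar2 below 0.2 N and contact force between the fingers and jar3 below 0.2 N and contact force between the fingers and jar4 below 0.2 N and angle between each of jar1_mid, jar2_mid, jar3_mid, jar4_mid's own z axis and vertical below 0.2 rad and linear speed of each of jar1, jar2, jar3, jar4 below 0.03 m/s and value of joint hold_key between 0.004 and 0.012 m and contact force between the fingers and hold_key above 1.5 N); the arm keeps its last pose, push and grip.
It fails at once if the hold key is pressed to the bottom (beyond 14.5 mm) (value of joint hold_key above 0.0145 m).
It fails at once if the tray bottoms out (beyond 28.5 mm) (value of joint scale_pan above 0.0285 m).
It fails at once if a jar is tipped over (angle between any of jar1_mid, jar2_mid, jar3_mid, jar4_mid's own z axis and vertical above 0.7 rad).
It fails at once if the succulent is moved by more than 30 mm (distance of plant_mid from where it was at the start of the episode above 0.03 m).
It also fails if it takes over 64 s, if anything falls off the work surface, if the arm or the gripper's body presses on something with over 40 N, if the wrist force passes 120 N, or if a joint passes its speed limit or range.

### The arm

A 6-joint arm with a two-finger parallel gripper is mounted at the origin on the work surface. World frame = base frame: x ahead of the robot, y to its left, z up, the work surface at z = 0. Lengths are in m, angles in rad, forces in N, time in s.
With the tool pointing down it reaches from about 0.3 to 0.875 m from the base axis. Payload 6.4 kg.
Tool frame: the origin (TCP) lies on the centre line of the jaws, within the pads' length; the fingertips stand 19 mm ahead of it and the grasp point (between the pads) is the TCP; y points along the fingers, z is the direction in which the jaws open and shut, and the axes are right-handed (so a half turn about y gives the same grasp; the last joint's range is limited). The gripper opens to 88 mm and grips with 3 to 60 N. Pads are 18 mm wide; open, the fingers measure 123 mm over their backs; the gripper's body (75 mm by 187 mm) begins 45 mm behind the grasp point.
Start: joints at [0.982, 0.181, 1.607, -0, 1.354, -0.206], TCP at [0.215, 0.533, 0.258] pointing down, gripper open.
Joint ranges: [-2.99, 2.99], [-0.89, 2.07], [0.3, 2.58], [-1.14, 4.28], [0, 2.63], [-3.12, 3.12]. Speed limits (rad/s): [2.57, 2.57, 3.01, 3.14, 3.14, 3.14].

### API

Orientations are given as a 3x3 rotation matrix whose columns are the frame's x, y, z axes.
In Python, from rig import * gives the robot as it stands. The module is installed in compiled form; this text tells all that it offers.
- The arm moves only by the shell command python3 -m handwheel 'ROWS' [FORCE]. ROWS is JSON, one flat list of numbers, 5 for each row, row after row: the opening, from 0 (shut) to 1 (fully open), then the shift along the tool's x, y, z in cm, then the turn about the tool's y in degrees. A call has 1 to 12 rows; each row is the pose to reach, as a shift and turn from the pose commanded when the call began, along the tool's axes at that moment; what a row does not reach only later rows make up. A row lasts 1/10 s, in which the tool goes at most 50 mm and 8.59 degrees, less where a joint would pass 70% of its speed; a pose out of reach is approached as far as the arm can. A call with a gripper value outside its range is refused whole. The fingers move at their own pace and stop on an object; FORCE is the grip in N (left out, the last holds). Time passes only in rows, so rows that repeat a pose let the fingers close. It gives the time, the measured TCP pose, the force and the opening at its end, in the units of the state.
- observe(): the state, without advancing time (a new reading comes with each control period).
- get_image(name): name is "side" or "top"; returns the picture (400x640x3 uint8, red, green, blue); there is no depth.
- camera_params(name): a dict with "mtx" (3x3 intrinsics, pixels), "origin" and "rotation" of the camera in the world. Camera axes: x right, y down, z forward; pixel columns grow to the right and rows downward; lengths in m; the calibration is good to about 2 mm. A picture is of the moment at which its call begins. camera_params takes no time and is no camera call.
- job_done(): hands the job in, once; it reports no verdict.
Trained networks look in the newest picture that a camera, given by its name, has taken for a name from the list of things; names that differ only in an ending like _2 or _b are one class to them, and where a whole thing is asked for, a point or a joint stands for the part that bears it (a point fixed in the world has none). Each returns a list of dicts, best first, with "score" (0 to 1); they miss things now and then, are a little off and sometimes report something else, mostly with a low value. They report only what shows in the picture. A call takes as long as a camera call.
- search_frame(camera, thing): "extent" ([left, top, right, bottom] in pixels, round what is visible of it).
- trace(camera, thing): "pixels" (400x640 bool, what is visible of it) and "extent" ([left, top, right, bottom] in pixels, round what is visible of it).
- place_of(camera, thing): "xy" ([column, row] in pixels: a listed point, or the origin of a listed thing).
The state is a dict: "t": time; "joint_pos": joint angles; "dq": joint speeds; "effort": joint torques, N m; "eef_pos": TCP position; "ee_rot": TCP orientation; "contact_force": force on the tool from outside, world axes, zero at the start; "wrist_torque": the same for the moment, N m; "gripper_width": opening from 0.0 (shut) to 1.0 (fully open).
Only numpy, scipy, OpenCV 4.12 (cv2) and the standard library are available. Lean on these libraries where they do the work, as an engineer would, in place of code of your own. Each camera call takes 0.05 s, during which the arm holds its last target. There are 200 camera calls.

## Working session

There is one attempt and no reset: what is moved stays moved. The work goes in short steps, Python scripts to look and compute and a shell command to move; the robot and the scene stay as the last step left them, time stands still between calls to the robot, and variables do not carry over. Pictures are saved under pics/ and viewed, about 8 in all and at most 12, crops included, and the job is handed in when it is done.

```bash
mkdir -p pics; python3 - <<'E'
from rig import *
import cv2,numpy as np
s=observe();print(s['t'],s['eef_pos'],s['ee_rot'],s['gripper_width'])
for n in ("side","top"):
    im=get_image(n);cv2.imwrite(f"pics/{n}0.png",im[:,:,::-1]);print(n,camera_params(n))
    for th in ("scale","pan_floor","key_top","jar1_mid","plant_mid"):
        print(n,th,[(np.round(d['xy'],1).tolist(),round(d['score'],2)) for d in place_of(n,th)])
E
```

```text
0.0 [0.21446909 0.53296721 0.2568418 ] [[ 9.27636757e-01 -9.44270019e-04  3.73482470e-01]
 [-3.73483510e-01 -1.43920779e-03  9.27635702e-01]
 [-3.38419701e-04 -9.99998519e-01 -1.68773133e-03]] 0.9950375211684604
side {'mtx': array([[379.33431591,   0.        , 311.2817038 ],
       [  0.        , 379.33431591, 197.88342151],
       [  0.        ,   0.        ,   1.        ]]), 'origin': array([ 0.39222564, -0.66962966,  0.41839968]), 'rotation': array([[ 0.97546003, -0.09480831,  0.19871866],
       [-0.2200104 , -0.45477551,  0.86300328],
       [ 0.0085525 , -0.88554538, -0.46447415]])}
side scale [([307.4, 192.1], 0.92)]
side pan_floor [([298.4, 149.0], 0.89)]
side key_top [([297.0, 182.8], 0.57)]
side jar1_mid [([315.9, 337.7], 0.71), ([301.5, 148.5], 0.7), ([266.9, 284.6], 0.54)]
side plant_mid [([403.2, 272.3], 0.92), ([334.5, 279.1], 0.48)]
top {'mtx': array([[426.43610951,   0.        , 322.67063669],
       [  0.        , 426.43610951, 195.03082412],
       [  0.        ,   0.        ,   1.        ]]), 'origin': array([ 0.41996375, -0.06436808,  0.82575493]), 'rotation': array([[-0.02834876, -0.98650093,  0.16128318],
       [-0.99942798,  0.02499602, -0.02277952],
       [ 0.01844058, -0.16183669, -0.98664524]])}
top scale [([204.7, 194.1], 0.79)]
top pan_floor [([157.2, 188.7], 0.59), ([399.7, 256.0], 0.37)]
top key_top [([262.8, 201.3], 0.68)]
top jar1_mid [([458.8, 231.7], 0.86)]
top plant_mid [([397.7, 146.5], 0.62)]
```

View pics/top0.png

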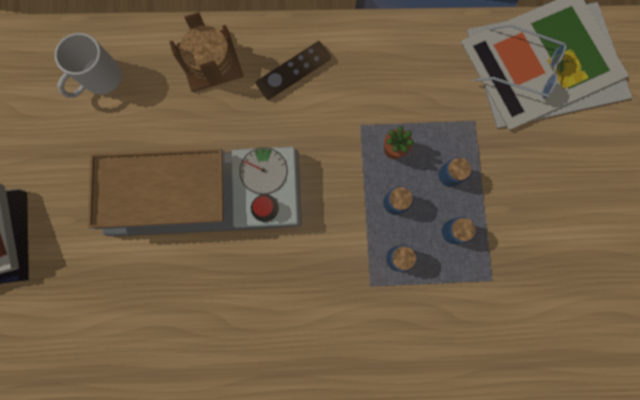

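View pics/side0.png

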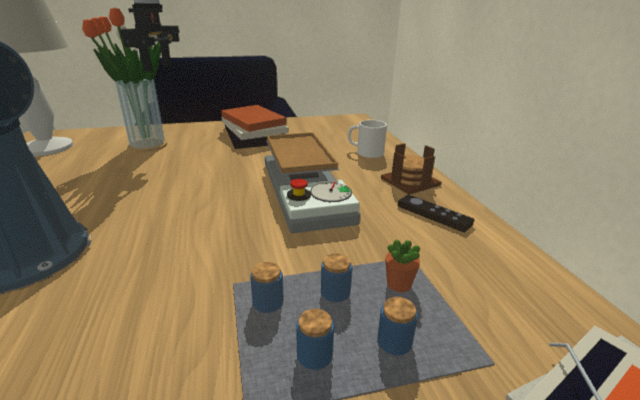

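The tray is at the left, with the needle about 0.35 rad at the dial (264,170). The four jar lids are at about (400,199), (459,168), (462,230) and (403,258), and the plant is at (398,143). Next I measure these properly.

```bash
cat > h.py <<'E'
from rig import *
import cv2,numpy as np
def ray(n,p):
    c=camera_params(n);d=c['rotation']@np.linalg.solve(c['mtx'],[p[0],p[1],1.]);return c['origin'],d
def onz(n,p,z):
    o,d=ray(n,p);return o+d*(z-o[2])/d[2]
def proj(n,X):
    c=camera_params(n);q=c['mtx']@(c['rotation'].T@(np.asarray(X)-c['origin']));return q[:2]/q[2]
def tool(X):  # shift to world point in tool axes, cm
    s=observe();return 100*s['ee_rot'].T@(np.asarray(X)-s['eef_pos'])
E
python3 - <<'E'
from h import *
np.set_printoptions(precision=4,suppress=True)
im=get_image("top");hsv=cv2.cvtColor(im,cv2.COLOR_RGB2HSV)
# lids: cork blobs on the grey mat
m=cv2.inRange(hsv,(5,90,60),(22,255,255));m[:, :370]=0;m[:,484:]=0;m[:150]=0;m[278:]=0
n,l,st,c=cv2.connectedComponentsWithStats(m)
for i in range(1,n):
    if st[i,4]>100:
        e=(st[i,0]+st[i,2]/2-.5,st[i,1]+st[i,3]/2-.5);X=onz("top",e,.065)
        print("lid",c[i],e,st[i],X,"side mid",proj("side",[X[0],X[1],.034]))
# key: red cap
m=cv2.inRange(hsv,(0,150,90),(6,255,255))|cv2.inRange(hsv,(174,150,90),(180,255,255))
m[:190]=0;m[225:]=0;m[:,:240]=0;m[:,290:]=0
p=np.argwhere(m)[:,::-1];print("key",len(p),p.mean(0),p.min(0),p.max(0),onz("top",p.mean(0),.083))
for n_ in("top","side"):
  for th in ("jar2_mid","key_top","scale","pan_floor"):
    for d in trace(n_,th)[:5]: print(n_,th,d['score'],d['extent'])
E
python3 -c "
import cv2;i=cv2.imread('pics/top0.png')[130:250,80:310];cv2.imwrite('pics/c.png',cv2.resize(i,None,fx=3.4,fy=3.4,interpolation=2))"
```

```text
lid [395.0511 153.438 ] (np.float64(397.0), np.float64(154.0)) [385 150  25   9 137] [ 0.6175 -0.2211  0.065 ] side mid [384.4498 269.3917]
lid [481.8772 165.3158] (np.float64(481.0), np.float64(170.5)) [479 150   5  42 114] [ 0.5826 -0.3742  0.065 ] side mid [405.811  349.2052]
lid [459.4208 168.6749] (np.float64(459.5), np.float64(169.0)) [449 159  22  21 366] [ 0.5864 -0.3347  0.065 ] side mid [395.5442 325.0408]
lid [400.6919 198.1324] (np.float64(400.5), np.float64(198.0)) [390 188  22  21 370] [ 0.5353 -0.2228  0.065 ] side mid [335.5855 277.0248]
lid [463.4154 229.2692] (np.float64(463.5), np.float64(229.5)) [453 219  22  22 390] [ 0.4752 -0.333   0.065 ] side mid [314.0999 338.0505]
lid [404.1092 257.8288] (np.float64(404.0), np.float64(258.0)) [393 247  23  23 403] [ 0.4277 -0.2228  0.065 ] side mid [266.7751 286.7561]
key 285 [261.9649 206.193 ] [253 197] [271 215] [0.5243 0.0255 0.083 ]
top jar2_mid 0.81 [438.4, 156.6, 470.2, 187.8]
top jar2_mid 0.68 [253.8, 195.3, 271.8, 219.8]
top key_top 0.55 [252.9, 196.4, 270.8, 218.2]
top key_top 0.36 [383.4, 187.1, 413.7, 212.9]
top scale 0.94 [84.5, 146.4, 304.0, 238.1]
top pan_floor 0.67 [87.5, 149.1, 227.5, 231.0]
side jar2_mid 0.8 [376.7, 296.9, 419.6, 359.0]
side key_top 0.54 [290.5, 179.4, 308.9, 195.5]
side scale 0.63 [264.7, 131.8, 363.7, 230.2]
side pan_floor 0.7 [267.9, 131.9, 336.3, 178.7]
side pan_floor 0.63 [293.3, 178.4, 308.2, 191.7]
```

View pics/c.png

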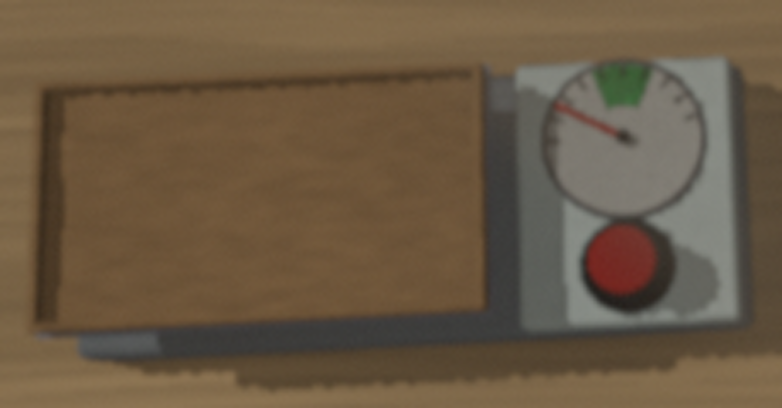

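```bash
python3 - <<'E'
from h import *
np.set_printoptions(precision=4,suppress=True)
f=lambda u,v:(80+(u+.5)/3.4-.5,130+(v+.5)/3.4-.5)
D=onz("top",f(625,138),.053);T=onz("top",f(556,102),.053)
K=np.array([.5243,.0255,.083])
C=np.array([onz("top",f(*q),.088) for q in((43,89),(481,67),(486,310),(34,331))])
print("dial",D,"tip",T,"|dial-key|",np.linalg.norm((D-K)[:2]));print(C,"centre",C.mean(0))
print("sides",[np.linalg.norm(C[i]-C[i-3]) for i in range(4)])
yax=(C[0]-C[1]+C[3]-C[2])[:2];yax/=np.linalg.norm(yax);yaw=np.arctan2(-yax[0],yax[1])
d=(T-D)[:2];xa=np.array([yax[1],-yax[0]])
print("yaw",yaw,"yaw dial-key",np.arctan2(*(D-K)[1::-1]),"needle",np.arctan2(d@xa,d@yax))
print("tray centre y rel key",(C.mean(0)-K)[:2]@yax)
print("key side",proj("side",K))
c=C.mean(0)
for n,X in (("jar4",[.4277,-.2228,.048]),("jar3",[.4752,-.333,.048]),("p1",[*(c[:2]+.06*yax),.12]),("p2",[*(c[:2]-.0*yax),.12]),("key",K)):print(n,X,tool(X))
E
```

```text
dial [0.5955 0.0259 0.053 ] tip [0.6165 0.0634 0.053 ] |dial-key| 0.07121163067465389
[[0.6208 0.3225 0.088 ]
 [0.6273 0.0967 0.088 ]
 [0.4998 0.0929 0.088 ]
 [0.4952 0.3197 0.088 ]] centre [0.5608 0.208  0.088 ]
sides [np.float64(0.22595123734907105), np.float64(0.12762191541639897), np.float64(0.22689615304148975), np.float64(0.1257142553290292)]
yaw 0.024591327012043758 yaw dial-key 0.006277834519740773 needle 0.5361061959406959
tray centre y rel key 0.18149818913911753
key side [298.1974 182.535 ]
jar4 [0.4277, -0.2228, 0.048] [ 47.9943  20.9734 -62.1953]
jar3 [0.4752, -0.333, 0.048] [ 56.5165  20.9737 -70.6438]
p1 [np.float64(0.5593021742110421), np.float64(0.26793215201129467), 0.12] [ 41.874   13.7732 -11.7582]
p2 [np.float64(0.5607775051243021), np.float64(0.2079502930979834), 0.12] [ 44.2511  13.7733 -17.2672]
key [0.5243 0.0255 0.083 ] [ 47.6816  17.4734 -35.5543]
```

```bash
python3 -m handwheel '[1,48,0,-62.2,0, 1,48,0,-62.2,0, 1,48,0,-62.2,0, 1,48,0,-62.2,0, 1,48,0,-62.2,0, 1,48,0,-62.2,0, 1,48,0,-62.2,0, 1,48,0,-62.2,0, 1,48,0,-62.2,0, 1,48,0,-62.2,0, 1,48,0,-62.2,0, 1,48,0,-62.2,0]'
python3 -c "
from h import *
print(tool([.4277,-.2228,.048]))"
```

```text
t: 2.25
eef_pos: [0.3776, -0.0464, 0.2583]
ee_rot: [[0.927, 0.002, 0.374], [-0.374, -0.001, 0.927], [0.002, -1.0, 0.0]]
contact_force: [0.9, -0.0, -0.1]
gripper_width: 1.0
[ 11.20966638  21.04498719 -14.48393571]
```

```bash
python3 -m handwheel '[1,5.5,2,-7.3,0, 1,11.2,10,-14.5,0, 1,11.2,10,-14.5,0, 1,11.2,10,-14.5,0, 1,11.2,12,-14.5,0, 1,11.2,12,-14.5,0]'
python3 - <<'E'
from h import *
print(observe()['ee_rot'][:,1]);print(tool([.4277,-.2228,.048]))
im=get_image("side");cv2.imwrite("pics/a.png",im[:,:,::-1])
E
```

```text
t: 2.85
eef_pos: [0.4252, -0.2205, 0.1344]
ee_rot: [[0.927, -0.005, 0.376], [-0.376, 0.004, 0.927], [-0.006, -1.0, 0.002]]
contact_force: [-0.5, 0.5, -0.5]
gripper_width: 0.999
[-0.00515411  0.00447755 -0.99997669]
[ 0.37286586  8.63628572 -0.14007125]
```

View pics/a.png

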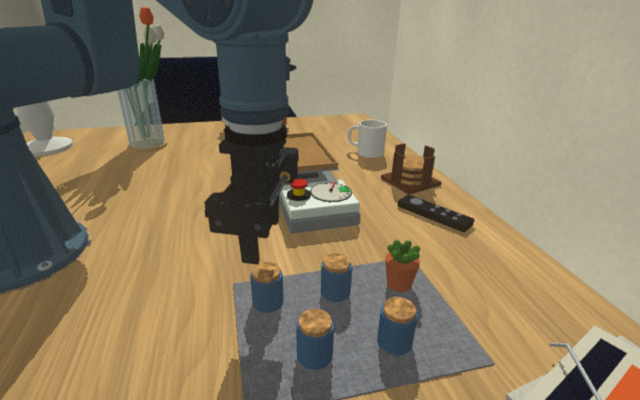

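The gripper hangs above the near-left jar (267,285), and the line-up looks right. I go down and close.

```bash
python3 -m handwheel '[1,0.2,4,-0.1,0, 1,0.2,7,-0.1,0, 1,0.2,8.6,-0.1,0, 1,0.2,8.6,-0.1,0, 0.3,0.2,8.6,-0.1,0, 0.3,0.2,8.6,-0.1,0, 0.3,0.2,8.6,-0.1,0, 0.3,0.2,8.6,-0.1,0, 0.3,0.2,8.6,-0.1,0, 0.3,0.2,8.6,-0.1,0]' 15
```

```text
t: 3.9
eef_pos: [0.4288, -0.2225, 0.0522]
ee_rot: [[0.928, 0.001, 0.374], [-0.374, -0.001, 0.928], [0.001, -1.0, -0.0]]
contact_force: [-0.9, 0.7, 3.9]
gripper_width: 0.541
```

```bash
python3 -m handwheel '[0.3,0,-1,0,0, 0.3,0,-4,0,0, 0.3,0,-8,0,0, 0.3,-0.2,-12,2,0, 0.3,-0.6,-14,5.5,0, 0.3,-1.2,-14,9.5,0, 0.3,-1.7,-14,13.5,0, 0.3,-2.2,-14,17.5,0, 0.3,-2.7,-14,21.5,0, 0.3,-3.2,-14,25.5,0, 0.3,-3.7,-14,29.5,0, 0.3,-4.1,-14,33,0]'
python3 -c "
from h import *
print(tool([.5593,.268,.19]))"
```

```text
t: 5.1
eef_pos: [0.5135, 0.1013, 0.1919]
ee_rot: [[0.928, -0.001, 0.373], [-0.373, 0.0, 0.928], [-0.001, -1.0, 0.0]]
contact_force: [1.0, 0.9, -1.5]
gripper_width: 0.542
[-1.9673461   0.19368484 17.17055231]
```

```bash
python3 -m handwheel '[0.3,-0.5,0.2,4,0, 0.3,-0.9,0.2,8,0, 0.3,-1.4,0.2,12,0, 0.3,-1.8,0.2,15,0, 0.3,-2,0.2,16.7,0, 0.3,-2,1.2,17.2,0, 0.3,-2,3,17.2,0, 0.3,-2,4.2,17.2,0, 0.3,-2,4.7,17.2,0, 0.3,-2,4.7,17.2,0]'
python3 -c "
from h import *
print(tool([.5593,.268,.129]))
im=get_image('side');cv2.imwrite('pics/b.png',cv2.resize(im[90:240,200:400,::-1],None,fx=3,fy=3))"
```

```text
t: 6.1
eef_pos: [0.5588, 0.2652, 0.1435]
ee_rot: [[0.927, -0.002, 0.375], [-0.375, -0.001, 0.927], [-0.002, -1.0, -0.002]]
contact_force: [0.3, 0.1, -1.9]
gripper_width: 0.538
[-0.05761119  1.44558953  0.28070688]
```

View pics/b.png

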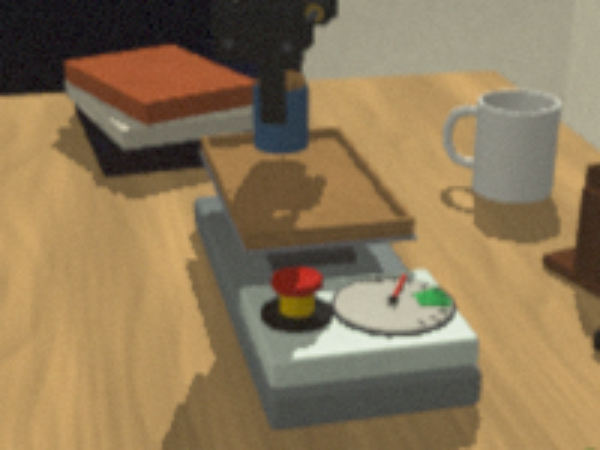

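The jar is held upright over the far half of the tray, with its foot at about crop (280,148). I lower it slowly until the force shows contact.

```bash
python3 -m handwheel '[0.3,0,0.5,0.1,0, 0.3,0,0.9,0.1,0, 0.3,0,1.2,0.1,0, 0.3,0,1.5,0.1,0, 0.3,0,1.7,0.1,0, 0.3,0,1.7,0.1,0, 0.3,0,1.7,0.1,0]'
```

```text
t: 6.85
eef_pos: [0.5599, 0.2672, 0.1278]
ee_rot: [[0.928, -0.0, 0.373], [-0.373, -0.0, 0.928], [-0.0, -1.0, -0.0]]
contact_force: [-0.3, 0.3, -1.7]
gripper_width: 0.54
```

```bash
python3 -m handwheel '[0.3,0,0.2,0,0, 0.3,0,0.4,0,0, 0.3,0,0.5,0,0, 0.3,0,0.5,0,0]'; python3 -m handwheel '[0.57,0,0,0,0, 0.6,0,0,0,0, 0.65,0,0,0,0, 0.75,0,0,0,0, 0.75,0,0,0,0, 0.75,0,-1,0,0, 0.75,0,-3,0,0, 0.8,0,-7,0,0, 0.8,0,-11,0,0]'
python3 -c "
from h import *
print(tool([.4752,-.333,.15]))
im=get_image('side');cv2.imwrite('pics/d.png',cv2.resize(im[90:240,200:400,::-1],None,fx=3,fy=3))"
```

```text
t: 7.25
eef_pos: [0.5601, 0.2673, 0.1228]
ee_rot: [[0.928, 0.001, 0.373], [-0.373, 0.0, 0.928], [0.0, -1.0, 0.0]]
contact_force: [0.9, 1.4, 0.7]
gripper_width: 0.541
t: 8.15
eef_pos: [0.5594, 0.2671, 0.234]
ee_rot: [[0.928, -0.001, 0.374], [-0.374, -0.0, 0.928], [-0.001, -1.0, -0.001]]
contact_force: [-0.7, 0.5, 0.1]
gripper_width: 0.802
[ 14.61750962   8.4295219  -58.80126366]
```

View pics/d.png

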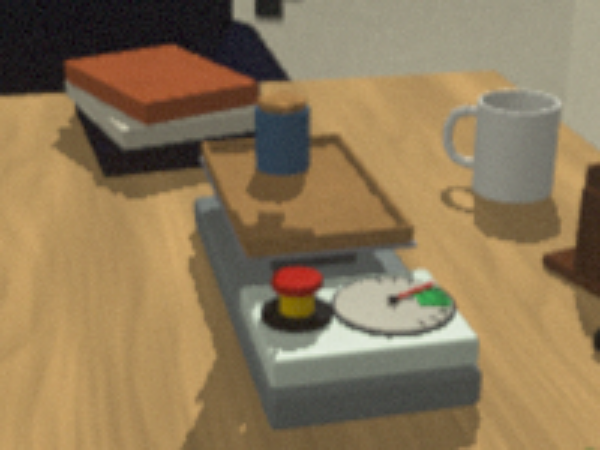

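The jar stands upright in the tray, and the needle (tip near crop (430,287)) is only just at the edge of green. I measure it from above once the arm is clear, on the way to the second jar.

```bash
python3 -m handwheel '[1,1,0,-4.5,0, 1,2.2,0,-9,0, 1,14.6,0,-58.8,0, 1,14.6,0,-58.8,0, 1,14.6,0,-58.8,0, 1,14.6,0,-58.8,0, 1,14.6,0,-58.8,0, 1,14.6,0,-58.8,0, 1,14.6,0,-58.8,0, 1,14.6,0,-58.8,0, 1,14.6,0,-58.8,0, 1,14.6,0,-58.8,0]'
python3 -m handwheel '[1,14.6,0,-58.8,0]' >/dev/null
python3 - <<'E'
from h import *
print(observe()['eef_pos'],tool([.4752,-.333,.15]))
im=get_image('top');cv2.imwrite('pics/e.png',cv2.resize(im[130:300,80:490,::-1],None,fx=1.9,fy=1.9))
hsv=cv2.cvtColor(im,cv2.COLOR_RGB2HSV)
m=cv2.inRange(hsv,(0,90,60),(8,255,255))|cv2.inRange(hsv,(172,90,60),(180,255,255));w=np.zeros_like(m);w[148:193,242:287]=1
p=np.argwhere(m*w)[:,::-1]
D=np.array([.5955,.0259]);q=np.array([onz("top",a,.053)[:2] for a in p])-D;q=q[np.linalg.norm(q,axis=1)<.04]
v=q.mean(0);y=.015;print(len(q),"needle",np.arctan2(v[0],v[1])+y)
E
```

```text
t: 9.4
eef_pos: [0.477, -0.3218, 0.2336]
ee_rot: [[0.928, 0.001, 0.374], [-0.374, -0.001, 0.928], [0.001, -1.0, -0.0]]
contact_force: [0.8, 0.2, -0.0]
gripper_width: 1.0
[ 0.47006106 -0.37137271  0.23365104] [-0.96806052  8.36199829  3.75546875]
27 needle 1.0680078678166973
```

View pics/e.png

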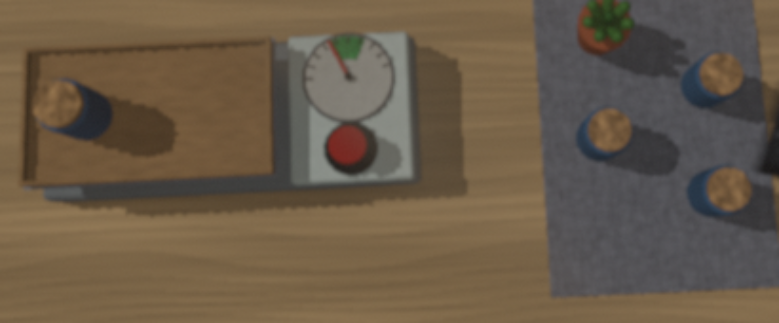

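The needle reads about 1.07 rad, just short of green, so a second jar is needed. My extra one-row call moved the arm 5 cm past the jar, so I come back and go down on it.

```bash
python3 -m handwheel '[1,-0.9,2,3.8,0, 1,-0.9,6,3.8,0, 1,-0.9,8.4,3.8,0, 1,-0.9,8.4,3.8,0, 1,-0.9,8.4,3.8,0]'
python3 - <<'E'
from h import *
print(tool([.4752,-.333,.05]))
E
```

```text
t: 10.05
eef_pos: [0.4767, -0.3306, 0.1495]
ee_rot: [[0.928, 0.0, 0.373], [-0.373, -0.0, 0.928], [0.0, -1.0, -0.0]]
contact_force: [0.1, -0.8, -0.8]
gripper_width: 0.998
[-0.05025907  9.95047442 -0.27362443]
```

```bash
python3 -m handwheel '[1,0,4,-0.2,0, 1,0,8,-0.2,0, 1,0,10,-0.2,0, 1,0,10,-0.2,0, 0.3,0,10,-0.2,0, 0.3,0,10,-0.2,0, 0.3,0,10,-0.2,0, 0.3,0,10,-0.2,0, 0.3,0,10,-0.2,0, 0.3,0,10,-0.2,0]' 15
python3 -m handwheel '[0.3,0,-1,0,0, 0.3,0,-4,0,0, 0.3,0,-8,0,0, 0.3,-0.2,-12,2,0, 0.3,-0.6,-14,5.5,0, 0.3,-1.2,-14,9.5,0, 0.3,-2.2,-14,13.5,0, 0.3,-3.2,-14,17.5,0, 0.3,-4.2,-14,21.5,0, 0.3,-5.2,-14,25.5,0, 0.3,-6.2,-14,29.5,0, 0.3,-7.2,-14,33.5,0]'
python3 -c "
from h import *
print(tool([.5608,.203,.19]))"
```

```text
t: 11.05
eef_pos: [0.476, -0.3328, 0.0494]
ee_rot: [[0.928, 0.001, 0.373], [-0.373, -0.001, 0.928], [0.001, -1.0, -0.001]]
contact_force: [-0.9, 0.5, 3.9]
gripper_width: 0.537
t: 12.25
eef_pos: [0.5336, 0.007, 0.189]
ee_rot: [[0.928, -0.0, 0.374], [-0.374, 0.0, 0.928], [-0.0, -1.0, 0.0]]
contact_force: [0.1, -0.5, -2.3]
gripper_width: 0.541
[-4.80307331 -0.09704735 19.19449408]
```

```bash
python3 -m handwheel '[0.3,-0.8,0,4,0, 0.3,-1.6,0,8,0, 0.3,-2.4,0,12,0, 0.3,-2.9,0,14,0, 0.3,-3.2,0.5,15.2,0, 0.3,-3.2,2,15.2,0, 0.3,-3.2,4,15.2,0, 0.3,-3.2,5.2,15.2,0, 0.3,-3.2,5.7,15.2,0, 0.3,-3.2,5.7,15.2,0, 0.3,-3.2,5.7,15.2,0]'
python3 -c "
from h import *
print(tool([.5615,.16,.12]))
im=get_image('side');cv2.imwrite('pics/f.png',cv2.resize(im[90:240,200:400,::-1],None,fx=3,fy=3))"
```

```text
t: 13.35
eef_pos: [0.5615, 0.1576, 0.1321]
ee_rot: [[0.927, 0.001, 0.374], [-0.374, -0.0, 0.927], [0.001, -1.0, 0.0]]
contact_force: [0.4, -0.7, -1.4]
gripper_width: 0.538
[-0.09239434  1.21455325  0.21916502]
```

View pics/f.png

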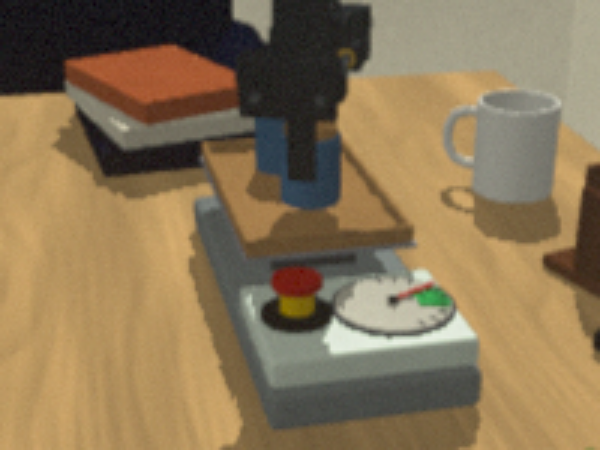

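The second jar hangs just above the tray floor (foot at crop (310,203)), clear of the first jar. I set it down, open part way and rise.

```bash
python3 -m handwheel '[0.3,0,0.5,0,0, 0.3,0,0.9,0,0, 0.3,0,1.2,0,0, 0.3,0,1.4,0,0, 0.3,0,1.6,0,0, 0.3,0,1.6,0,0]'; python3 -m handwheel '[0.57,0,0,0,0, 0.6,0,0,0,0, 0.65,0,0,0,0, 0.75,0,0,0,0, 0.75,0,0,0,0, 0.75,0,-1,0,0, 0.75,0,-3,0,0, 0.75,0,-7,0,0, 0.5,0,-10,0,0, 0.3,0,-10,0,0]'
python3 -c "
from h import *
print(tool([.5243,.0255,.14]))"
```

```text
t: 14.0
eef_pos: [0.561, 0.1582, 0.1155]
ee_rot: [[0.928, -0.0, 0.373], [-0.373, -0.0, 0.928], [-0.0, -1.0, -0.0]]
contact_force: [-0.8, -0.5, -0.2]
gripper_width: 0.539
t: 15.0
eef_pos: [0.5641, 0.1585, 0.2219]
ee_rot: [[0.928, 0.01, 0.373], [-0.373, 0.001, 0.928], [0.009, -1.0, 0.004]]
contact_force: [0.8, -0.1, 0.9]
gripper_width: 0.592
[  1.20118258   8.14503662 -13.85960887]
```

```bash
python3 -m handwheel '[0,0.4,0,-4,0, 0,0.8,0,-8.5,0, 0,1.2,0,-12.5,0, 0,1.2,2,-13.8,0, 0,1.2,5,-13.8,0, 0,1.2,6.5,-13.8,0, 0,1.2,6.5,-13.8,0, 0,1.2,6.5,-13.8,0, 0,1.2,6.5,-13.8,0, 0,1.2,6.5,-13.8,0]'
python3 -c "
from h import *
print(tool([.5243,.0255,.102]))
im=get_image('side');cv2.imwrite('pics/g.png',cv2.resize(im[90:240,200:400,::-1],None,fx=3,fy=3))"
```

```text
t: 16.0
eef_pos: [0.5215, 0.0257, 0.1519]
ee_rot: [[0.928, 0.002, 0.373], [-0.373, -0.0, 0.928], [0.002, -1.0, 0.0]]
contact_force: [-0.6, -0.3, 0.5]
gripper_width: 0.009
[0.26119701 4.990508   0.08058439]
```

View pics/g.png

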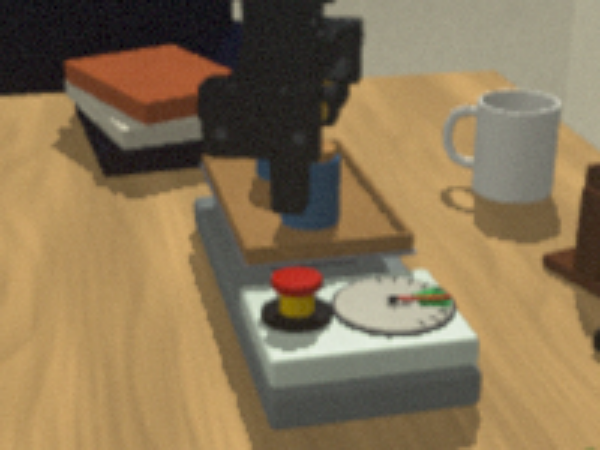

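The needle is in the middle of green, both jars are upright, and the closed fingertips are directly over the key (crop (297,280)). I come down in steps.

```bash
python3 -m handwheel '[0,0.2,1.5,0.1,0, 0,0.2,3,0.1,0, 0,0.2,4.2,0.1,0, 0,0.2,4.6,0.1,0, 0,0.2,4.6,0.1,0, 0,0.2,4.6,0.1,0]'
```

```text
t: 16.65
eef_pos: [0.5233, 0.0258, 0.1052]
ee_rot: [[0.928, 0.001, 0.373], [-0.373, -0.0, 0.928], [0.001, -1.0, 0.0]]
contact_force: [-0.4, 0.1, -0.1]
gripper_width: 0.006
```

```bash
python3 -m handwheel '[0,0,0.3,0,0, 0,0,0.6,0,0, 0,0,0.8,0,0, 0,0,0.8,0,0, 0,0,0.8,0,0]'
```

```text
t: 17.15
eef_pos: [0.5237, 0.0257, 0.0973]
ee_rot: [[0.928, 0.002, 0.374], [-0.374, -0.0, 0.928], [0.002, -1.0, 0.0]]
contact_force: [3.3, 0.0, 3.6]
gripper_width: 0.005
```

```bash
python3 -m handwheel '[0,0,0.2,0,0, 0,0,0.3,0,0, 0,0,0.3,0,0, 0,0,0.3,0,0, 0,0,0.3,0,0, 0,0,0.3,0,0, 0,0,0.3,0,0]'
python3 - <<'E'
from h import *
for i in range(4):
    im=get_image('side');s=observe();print(s['eef_pos'],s['contact_force'])
cv2.imwrite('pics/k.png',cv2.resize(im[90:240,200:400,::-1],None,fx=4,fy=4)[:600])
E
```

```text
t: 17.85
eef_pos: [0.5236, 0.0257, 0.0941]
ee_rot: [[0.928, 0.002, 0.374], [-0.374, -0.0, 0.928], [0.002, -1.0, 0.0]]
contact_force: [3.1, -0.5, 4.1]
gripper_width: 0.003
[0.52363402 0.02572761 0.09415606] [ 3.46303524 -0.1713838   5.78432022]
[0.52361561 0.02570173 0.09414473] [ 3.41142253 -0.42439789  5.61853648]
[0.52362008 0.02574438 0.09415572] [4.26845873 0.4674967  4.01852631]
[0.52361698 0.02573689 0.09413436] [ 3.54774837 -0.49948511  5.29123217]
```

View pics/k.png

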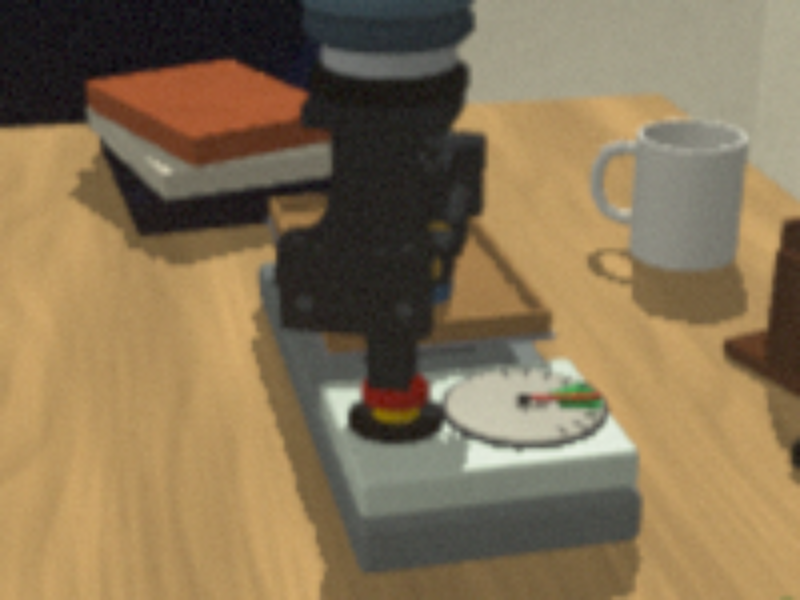

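The key is pressed about half-way: yellow stem is still showing below the cap, and TCP height gives 7.9 mm of travel against about 5.2 N. The needle is mid-green. A last look from above checks the 3.5 N sideways force.

```bash
python3 - <<'E'
from h import *
im=get_image('top');cv2.imwrite('pics/l.png',cv2.resize(im[120:300,80:490,::-1],None,fx=1.9,fy=1.9))
E
```

```text
(no output)
```

View pics/l.png

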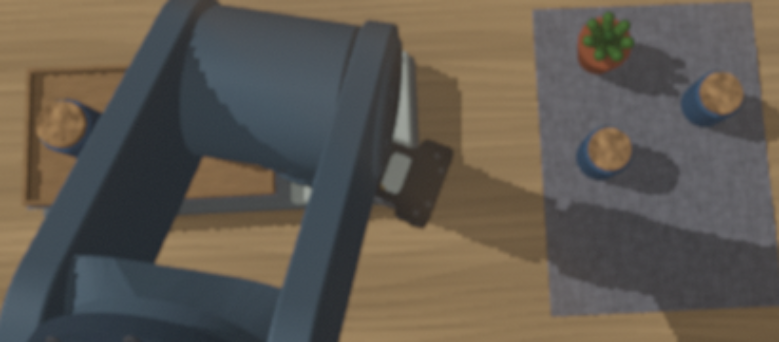

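The far jar (crop (65,125)), the plant (605,42) and the two spare jars are undisturbed. The arm hides the near jar, but by geometry the gripper body clears it. I hand in.

```bash
python3 -c "
from rig import *
s=observe();print(s['t'],s['eef_pos'],s['contact_force']);print(job_done())"
```

```text
18.1 [0.52361531 0.0257089  0.0941496 ] [ 3.25362275 -0.18149481  4.61142215]
the job is handed in; nothing more can be done
None
```

I set two jars down in the tray and pressed the hold key about half-way. I handed the job in at 18.1 s while still holding the key; no verdict was reported.

**Needle:** It read about 0.53 rad at the start and about 1.07 rad with one jar, just short of green. With two jars it rests mid-green, judged by eye in the side picture just before and during the press.

**Key:** The tip height gives about 7.9 mm of travel. The upward force was 4 to 5.8 N, which agrees with half-way.

**Jars and plant:** In the last pictures the far jar, the two spare jars and the succulent are upright and undisturbed.

**Less certain:**
- **Near jar:** The arm hid most of it in the last views, so I rely on the earlier view of it upright, the unchanged needle and the geometry.
- **Sideways force:** A force of about 3.3 N along x came with the key contact. I took it as fingertip friction on the cap and did not check further.
- **Extra move:** One unneeded one-row call carried the empty arm 5 cm past the second jar. It touched nothing, and I corrected it.

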